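Cap a laboratory bottle for the steriliser, backed off to vent

TASK

Get the small clear bottle standing in the bench clamp ready for the steriliser: slide the clamp's blue jaw up until its sprung pads grip the bottle, then screw the bottle's blue cap down clockwise until it bottoms out and back it off a quarter turn so that it can vent. Finish while holding the cap there, fingers still closed on it and the bottle still standing gripped in the clamp, so that the tape can go on. Leave everything else on the bench where it is.

Things in the scene. Friction and masses are not known exactly. Their poses are not given: they have to be found in the camera images.
- clamp: bottle clamp fixed to the bench: grey base plate 124 mm wide (x), 244 mm long (y, from -163 to +81 mm), 14 mm thick. Origin on the bench top, straight below the place where the bottle's axis comes to stand when it is pressed home into the fixed vee; z up. The fixed aluminium vee with rubber faces is on its +y side, 58 mm high. The blue jaw stands on its -y side and runs along y on two rods to close towards +y
- jaw (a joint): travel of the blue jaw towards the fixed vee, in m: 0 fully open, limit 0.058. Its pads begin to press on a bottle that is home in the fixed vee at 0.050. About 9 N are needed to slide it and it stays where it is left; the pads give way on springs, 1 N at first touch rising to 7 N after a further 6 mm, then they are solid. It starts between 0 and 0.025
- jaw_tab (a point): grip point of the black upright tab on top of the jaw, to be pinched or pushed from above: tab 48 mm wide (the clamp's x), 14 mm thick (the clamp's y), standing up from 54 to 98 mm above the bench; this point is on its middle, 83 mm above the bench. Axes as the clamp's. The jaw block below it is 54 mm high; when the bottle is gripped the tab is 74 to 79 mm from the bottle's axis
- jaw_pad: moving vee with two rubber faces, 58 mm high above the bench, carried on springs in front of the blue jaw (6 mm of give); axes as the clamp's, origin as the jaw's: on the bench level below the tab while the springs are out
- bottle: clear glass laboratory bottle, empty, about 150 to 220 g, 56 mm across, 99 mm high to its mouth. It stands loose on the clamp's base plate, 2 to 12 mm away from home in the fixed vee, turned any way. Origin at the centre of its underside, z up along its axis
- cap: the bottle's blue ribbed screw cap, 42 mm across (44 mm over the ribs drawn on it), 25 mm high, already caught on its thread, yellow dot sticker on its top. It cannot come off. Origin on its axis at its lower edge, 80 mm above the bottle's underside when bottomed out; it rises 4 mm per turn; z up; x points to the sticker
- cap_top (a point): centre of the cap's top face, 25 mm above cap; 119 mm above the bench when bottomed out with the bottle in the clamp; axes turn with the cap
- cap_turn (a joint): turn of the cap on the bottle, in rad: 0 when it has bottomed out (hard stop), growing as it is unscrewed (anticlockwise seen from above); right-hand thread, friction about 0.04 N m; limit 5.5. It starts between 1.0 and 2.8
- tape_roll: bystander, to be left alone: roll of beige steriliser tape lying flat, 100 mm across, 24 mm high; origin at the centre of its underside
- big_bottle: bystander, to be left alone: larger clear bottle with a closed blue cap, 70 mm across, 144 mm high; origin at the centre of its underside
- amber_bottle: bystander, to be left alone: brown bottle with a closed white cap, 56 mm across, 105 mm high; origin at the centre of its underside
- tube_rack: bystander, to be left alone: green rack of capped sample tubes, 75 x 200 x 106 mm; origin at the centre of its underside
- tip_box: bystander, to be left alone: grey pipette-tip box with a clear lid, 85 x 125 x 86 mm; origin at the centre of its underside
- soap_pump: bystander, to be left alone: light blue pump bottle with a white head, 72 mm across, 205 mm high; origin at the centre of its underside
- wash_bottle: bystander, to be left alone: pink wash bottle with a thin spout, 66 mm across, 168 mm high; origin at the centre of its underside
Things that resemble listed ones, but are neither listed nor needed, are in the scene too. Leave any green look-alike of the bottle alone.

How it is judged:
On the way, in this order (a step that is already met when the one before it is completed fails the run):
1. the jaw's pads grip the bottle (contact force between jaw_pad and bottle above 1.5 N and horizontal distance between bottle and clamp below 0.006 m and value of joint jaw above 0.048 m), for 0.3 s.
2. the cap has bottomed out on its thread, the bottle gripped (value of joint cap_turn below 0.07 rad and contact force between jaw_pad and bottle above 0.5 N and value of joint jaw above 0.048 m), for 0.2 s.
At the end, for the whole second after the job is handed in: cap still, 1.25 to 1.90 rad (about 72 to 109 degrees) back from its stop, fingers holding it with over 3 N; bottle on the clamp's base plate, upright within 0.06 rad, within 6 mm of home in the fixed vee, jaw pads pressing on it with over 1 N (value of joint cap_turn between 1.25 and 1.9 rad and velocity of joint cap_turn between -0.1 and 0.1 rad/s and contact force between the fingers and cap above 3 N and contact force between jaw_pad and bottle above 1 N and value of joint jaw above 0.048 m and horizontal distance between bottle and clamp below 0.006 m and angle between bottle's own z axis and vertical below 0.06 rad and z of bottle in the frame of clamp below 0.018 m); the arm keeps its last pose, push and grip.
It fails at once if another thing on the bench is shoved aside (over 20 mm) or knocked over (distance of any of tape_roll, big_bottle, amber_bottle, tube_rack, tip_box, soap_pump, wash_bottle from where it was at the start of the episode above 0.02 m or angle between any of tape_roll, big_bottle, amber_bottle, tube_rack, tip_box, soap_pump, wash_bottle's own z axis and vertical above 0.3 rad).
It also fails if it takes over 58 s, if anything falls off the work surface, if the arm or the gripper's body presses on something with over 40 N, if the wrist force passes 120 N, or if a joint passes its speed limit or range.

ROBOT

A 6-joint arm with a two-finger parallel gripper is mounted at the origin on the work surface. World frame = base frame: x ahead of the robot, y to its left, z up, the work surface at z = 0. Lengths are in m, angles in rad, forces in N, time in s.
With the tool pointing down it reaches from about 0.425 to 0.95 m from the base axis. Payload 3.5 kg.
Tool frame: the origin (TCP) lies midway between the tips of the shut fingers; the grasp point (between the pads) lies 19 mm behind it; z points along the fingers, y is the direction in which the jaws open and shut (so a half turn about z gives the same grasp; the last joint's range is limited). The gripper opens to 85 mm and grips with 20 to 120 N. Pads are 22 mm wide; open, the fingers measure 114 mm over their backs; the gripper's body (76 mm by 85 mm) begins 54 mm behind the grasp point. The pads swing forward as they close: fully open they stand 13 mm farther back than shut.
Start: joints at [1.056, 0.286, 1.577, -0, 1.279, -0.15], TCP at [0.241, 0.631, 0.231] pointing down, gripper open.
Joint ranges: [-2.77, 2.77], [-0.9, 2.22], [0.21, 2.48], [-1.53, 4.67], [0.24, 2.81], [-2.84, 2.84]. Speed limits (rad/s): [2.79, 2.79, 3.14, 3.14, 3.14, 3.14].

INTERFACE

Orientations are given as a unit quaternion [x, y, z, w].
In Python, from plant import ctrl gives the robot as it stands.
- The arm moves only by the tool apply_moves, never from a script. Its argument "moves" is a list that holds one entry, the list of rows, each a list of 7 numbers: the shift along the tool's x, y, z in m, then the turn, a rotation vector about the tool's x, y, z in degrees, then the gripper's target within -1 to 1 (shut at 1, half-way at 0, fully open at -1). In form: [[[tx, ty, tz, ax, ay, az, hand], ...]]. A call has 1 to 12 rows; each row shifts and turns the pose as measured when the row begins, along the tool's axes as they then stand; what a row does not reach is not made up. A row lasts 1/10 s, in which the tool goes at most 50 mm and 8.59 degrees, less where a joint would pass 70% of its speed; a pose out of reach is approached as far as the arm can. A call with a gripper value outside its range is refused whole. The fingers move at their own pace and stop on an object; "force" is the grip in N (left out, the last holds). Time passes only in rows, so rows that do not move let the fingers close. It gives the time, the measured TCP pose, the force and the opening at its end, in the units of the state.
- ctrl.get_state(): the state, without advancing time (a new reading comes with each control period).
- ctrl.read_camera(name): name is "side" or "top" or "wrist"; returns the picture (384x512x3 uint8, red, green, blue); there is no depth.
- ctrl.get_calibration(name): a dict with "camera_matrix" (3x3 intrinsics, pixels), "k1" (the pictures are not rectified: a ray, as slopes to the right and down, at radius r is drawn at 1 + k1 r^2 times it, then the intrinsics apply), "cam_to_world" (4x4, takes a point from camera to world coordinates). Camera axes: x right, y up, looking along -z (the intrinsics and any distortion apply to the point x, -y, -z); pixel columns grow to the right and rows downward; lengths in m; the calibration is good to about 2 mm. A picture is of the moment at which its call begins: read the wrist's pose just before it. get_calibration takes no time and is no camera call; for the wrist camera it gives the pose at the moment of the call.
- ctrl.sign_off(): hands the job in, once; it reports no verdict.
The state is a dict: "time": time; "qpos": joint angles; "dq": joint speeds; "joint_efforts": joint torques, N m; "eef_pos": TCP position; "tcp_rot": TCP orientation; "contact_force": force on the tool from outside, world axes, zero at the start; "wrist_torque": the same for the moment, N m; "opening": opening from 0.0 (shut) to 1.0 (fully open).
Only numpy, scipy, OpenCV 4.12 (cv2) and the standard library are available. Lean on these libraries where they do the work, as an engineer would, in place of code of your own. Each camera call takes 0.05 s, during which the arm holds its last target. There are 200 camera calls.

## Working session

There is one attempt and no reset: what is moved stays moved. The work goes in short steps, Python scripts to look and compute and a tool call to move; the robot and the scene stay as the last step left them, time stands still between calls to the robot, and variables do not carry over. Pictures are saved under pics/ and viewed, about 8 in all and at most 12, crops included, and the job is handed in when it is done.

Besides the shell and the picture viewer there is one more tool, called after ">>>" as name(argument=value, ...) on one line, values as JSON. apply_moves: Moves the arm, as the interface text tells. Its arguments: {"type":"object","properties":{"moves":{"type":"array","items":{"type":"array","items":{"type":"array","items":{"type":"number"}}}},"force":{"type":"number"}},"required":["moves"]}

```bash
mkdir -p pics; ls; cat > h.py <<'E'
import numpy as np, cv2
from plant import ctrl
def snap(n,f):
    im=ctrl.read_camera(n); cv2.imwrite('pics/'+f,im[:,:,::-1]); return im
def ray(n,u,v,c=None):
    c=c or ctrl.get_calibration(n); K=np.array(c['camera_matrix']); T=np.array(c['cam_to_world'])
    d=np.array([(u-K[0,2])/K[0,0],(v-K[1,2])/K[1,1]]); p=d.copy()
    for _ in range(20): p=d/(1+c['k1']*(p@p))
    return T[:3,3], T[:3,:3]@np.array([p[0],-p[1],-1])
def onz(n,u,v,z,c=None):
    o,d=ray(n,u,v,c); return o+d*(z-o[2])/d[2]
def proj(n,P,c=None):
    c=c or ctrl.get_calibration(n); K=np.array(c['camera_matrix']); T=np.array(c['cam_to_world'])
    q=T[:3,:3].T@(np.array(P)-T[:3,3]); p=np.array([q[0],-q[1]])/-q[2]; p=p*(1+c['k1']*(p@p))
    return K[0,0]*p[0]+K[0,2],K[1,1]*p[1]+K[1,2]
E
python3 - <<'E'
from h import *
a=snap('top','top0.png');b=snap('side','side0.png')
cv2.imwrite('pics/both0.png',np.hstack([cv2.resize(a,(400,300)),cv2.resize(b,(400,300))])[:,:,::-1])
for n in('top','side'):
    c=ctrl.get_calibration(n);print(n,c['camera_matrix'],c['k1'],np.round(c['cam_to_world'],3))
print(ctrl.get_state())
E
```

```text
pics
top [[486.84834178   0.         255.42444186]
 [  0.         486.84834178 194.85112253]
 [  0.           0.           1.        ]] -0.1295381653538267 [[ 0.027  0.985 -0.172  0.3  ]
 [-1.     0.024 -0.016  0.002]
 [-0.011  0.173  0.985  1.573]
 [ 0.     0.     0.     1.   ]]
side [[393.24543099   0.         259.32943407]
 [  0.         393.24543099 193.18789863]
 [  0.           0.           1.        ]] -0.05663565141439122 [[ 0.787  0.402 -0.468  0.016]
 [-0.617  0.52  -0.591 -0.657]
 [ 0.006  0.754  0.657  0.861]
 [ 0.     0.     0.     1.   ]]
{'time': 0.1, 'qpos': array([ 1.05601246e+00,  2.87092474e-01,  1.57804279e+00,  2.52493809e-05,
        1.27861245e+00, -1.49984214e-01]), 'dq': array([-0.00078262, -0.0011772 , -0.00295517, -0.00045778,  0.00024551,
       -0.000629  ]), 'joint_efforts': array([ 1.29279080e-03, -4.07298589e+01, -2.93695360e+01, -9.44038788e-05,
        3.46576482e-03,  1.71047848e-06]), 'eef_pos': array([0.24047209, 0.63006964, 0.23006864]), 'tcp_rot': array([ 1.81393594e-01,  9.83409987e-01, -1.01460771e-03, -3.63018722e-04]), 'contact_force': array([-0.48202232,  0.60114938, -0.67313057]), 'wrist_torque': array([-0.01822018,  0.03157687,  0.01907678]), 'opening': 0.998360548215695}
```

View pics/top0.png

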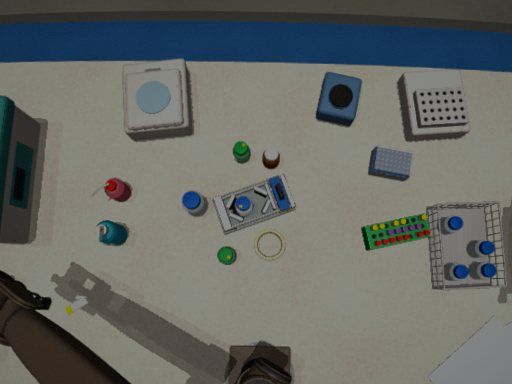

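View pics/side0.png

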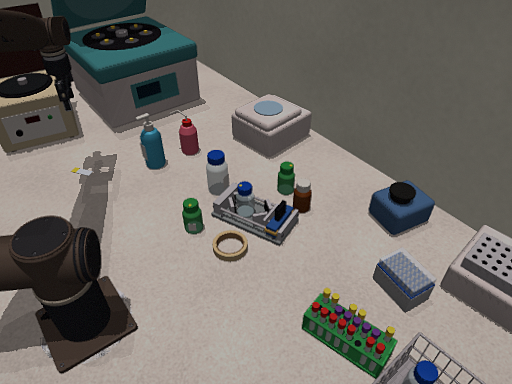

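The clamp, with the blue-capped clear bottle in it, is at top (255,203). The jaw is at its right end, (280,192), and the fixed vee on its left. There are two candidates with clear glass and a blue cap: (243,205), small and in the clamp, and (194,203), which is larger, off the clamp, and is big_bottle. The green ones at (241,151) and (227,255) are look-alikes. I take the one in the clamp and will confirm it in an enlarged crop.

```bash
python3 - <<'E'
from h import *
a=cv2.imread('pics/top0.png')[160:260,180:310];b=cv2.imread('pics/side0.png')[140:250,190:320]
A=cv2.resize(a,(780,600),interpolation=2)
cv2.imwrite('pics/c1.png',A)
def blobs(n,f,box):
    im=cv2.imread(f);h=cv2.cvtColor(im,cv2.COLOR_BGR2HSV)
    m=cv2.inRange(h,(100,130,60),(125,255,255));mm=np.zeros_like(m);x0,y0,x1,y1=box;mm[y0:y1,x0:x1]=m[y0:y1,x0:x1]
    k,l,s,c=cv2.connectedComponentsWithStats(mm)
    for i in range(1,k):
        if s[i,4]>15: print(n,s[i],c[i])
blobs('top','pics/top0.png',(180,160,310,260));blobs('side','pics/side0.png',(190,140,320,250))
for z in(.1,.123): print(onz('top',243,204,z))
E
```

```text
top [269 177  21  34 266] [279.08646617 193.82706767]
top [183 191  18  18 240] [190.98333333 199.675     ]
top [236 196  14  15 140] [242.99285714 202.72142857]
side [207 150  17  11 138] [215.27536232 154.78985507]
side [237 182  15  10 100] [244.44 186.33]
side [266 205  27  26 196] [278.68877551 219.24489796]
[0.5286458  0.06294235 0.1       ]
[0.52508044 0.06198918 0.123     ]
```

View pics/c1.png

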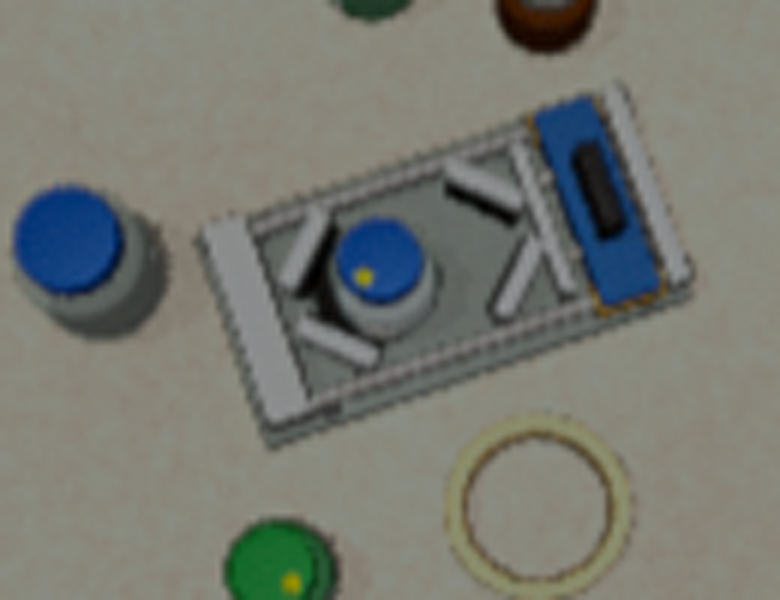

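Confirmed: the small blue cap with a yellow dot at crop (380,262) sits on the clear bottle inside the clamp. The black tab is at (600,190) on the blue jaw. Next I work out a rough pose and bring the wrist camera over.

```bash
cat >> h.py <<'E'
from scipy.spatial.transform import Rotation as R
def st():
    s=ctrl.get_state(); Rm=R.from_quat(s['tcp_rot']).as_matrix(); return s,Rm
def todo(P,yawy=None):
    "shift in tool axes to world P; turn about tool z (deg) to put tool y on heading yawy (mod 180)"
    s,Rm=st(); print('t',round(s['time'],2),'tcp',np.round(s['eef_pos'],4),'q',np.round(s['qpos'],2),'F',np.round(s['contact_force'],1),'M',np.round(s['wrist_torque'],3),'op',round(s['opening'],3),'tilt',np.round(Rm[:2,2],3))
    h=np.degrees(np.arctan2(Rm[1,1],Rm[0,1])); print('heading tool y',round(h,1),'shift tool',np.round(Rm.T@(np.array(P)-s['eef_pos']),4))
    if yawy is not None: print('az',round(-((yawy-h+90)%180-90),1))
E
python3 - <<'E'
from h import *
g=lambda u,v,z:onz('top',180+(u+.5)/6-.5,160+(v+.5)/6-.5,z)
tab=g(600,190,.098);cap=g(380,262,.123)
c=[g(690,290,.014),g(272,445,.014)]
print(tab,cap,c,np.linalg.norm(tab-cap)); d=c[1]-c[0];print(np.degrees(np.arctan2(d[1],d[0])))
print('big',onz('top',191,199.7,.144))
T=np.array(ctrl.get_calibration('wrist')['cam_to_world']);s,Rm=st()
print('cam in tool',Rm.T@(T[:3,3]-s['eef_pos']),Rm.T@T[:3,:3])
todo([.52,.03,.36],110)
E
```

```text
[ 0.57148893 -0.04842391  0.098     ] [0.52736308 0.06231176 0.123     ] [array([ 0.53329984, -0.10084908,  0.014     ]), array([0.44377967, 0.12165977, 0.014     ])] 0.12179687424763627
111.91600047449008
big [0.53087566 0.21695552 0.144     ]
cam in tool [ 0.07055043  0.00154185 -0.14273443] [[ 4.31759026e-04  9.60347361e-01  2.78805952e-01]
 [ 9.99999906e-01 -4.27974228e-04 -7.44426888e-05]
 [ 4.78309224e-05  2.78805958e-01 -9.60347456e-01]]
t 0.1 tcp [0.2405 0.6301 0.2301] q [ 1.06  0.29  1.58  0.    1.28 -0.15] F [-0.5  0.6 -0.7] M [-0.018  0.032  0.019] op 0.998 tilt [-0.001 -0.002]
heading tool y 69.1 shift tool [-0.4752 -0.4611 -0.1291]
az -40.9
```

>>> apply_moves(moves=[[[0,0,-0.045,0,0,0,-1],[0,0,-0.045,0,0,0,-1],[-0.02,-0.02,-0.04,0,0,0,-1],[-0.035,-0.034,0,0,0,0,-1],[-0.035,-0.034,0,0,0,0,-1],[-0.035,-0.034,0,0,0,0,-1],[-0.035,-0.034,0,0,0,0,-1],[-0.035,-0.034,0,0,0,0,-1],[-0.035,-0.034,0,0,0,0,-1],[-0.035,-0.034,0,0,0,0,-1],[-0.035,-0.034,0,0,0,0,-1],[-0.035,-0.034,0,0,0,0,-1]]])

```text
time: 1.3
eef_pos: [0.4387, 0.1972, 0.3597]
tcp_rot: [0.175, 0.984, -0.007, -0.002]
contact_force: [1.1, -0.1, 0.1]
opening: 1.002
```

```bash
python3 -c "
from h import *
todo([.54,.02,.33],112)"
```

```text
t 1.3 tcp [0.4387 0.1972 0.3597] q [ 0.22 -0.22  1.87 -0.01  1.5  -1.  ] F [ 1.1 -0.1  0.1] M [ 0.01  -0.074  0.002] op 1.002 tilt [-0.007 -0.013]
heading tool y 69.8 shift tool [-0.1563 -0.1309  0.0312]
az -42.2
```

>>> apply_moves(moves=[[[-0.038,-0.032,0.008,0,0,0,-1],[-0.038,-0.032,0.008,0,0,0,-1],[-0.038,-0.032,0.008,0,0,0,-1],[-0.038,-0.032,0.008,0,0,0,-1],[0,0,0,0,0,-8.5,-1],[0,0,0,0,0,-8.5,-1],[0,0,0,0,0,-8.5,-1],[0,0,0,0,0,-8.5,-1],[0,0,0,0,0,-8.5,-1],[0,0,0,0,0,0,-1]]])

```text
time: 2.3
eef_pos: [0.5346, 0.016, 0.3228]
tcp_rot: [-0.197, 0.98, -0.004, -0.009]
contact_force: [-0.2, -0.2, 0.3]
opening: 1.001
```

```bash
python3 -c "
from h import *
todo([.54,.02,.33],112)
c=ctrl.get_calibration('wrist'); np.save('w1c.npy',c,allow_pickle=True)
im=snap('wrist','w1.png')
cv2.imwrite('pics/w1b.png',cv2.resize(im,(800,600),interpolation=2)[:,:,::-1])"
```

```text
t 2.3 tcp [0.5346 0.016  0.3228] q [-0.15 -0.07  1.8  -0.01  1.43 -2.12] F [-0.2 -0.2  0.3] M [0.011 0.039 0.026] op 1.001 tilt [-0.016 -0.011]
heading tool y 112.7 shift tool [-0.0064  0.0016 -0.0074]
az 0.7
```

View pics/w1b.png

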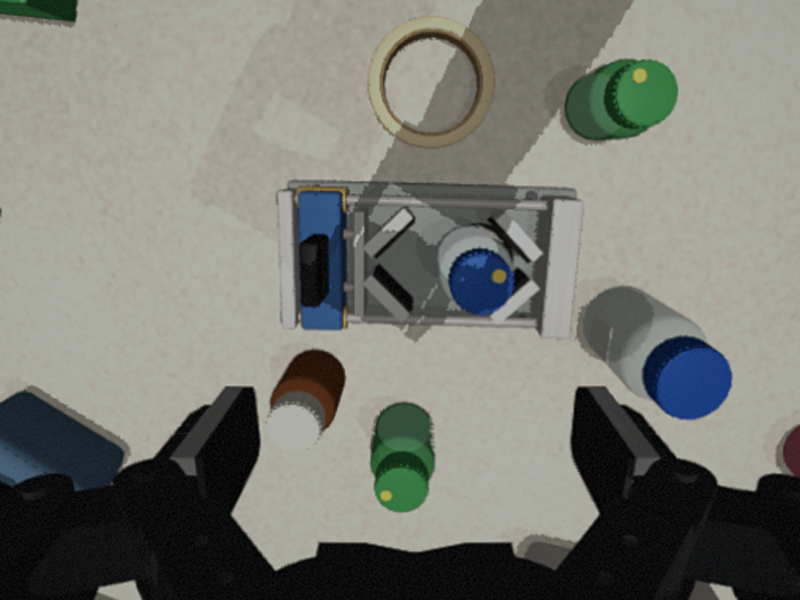

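The wrist view (800x600 scale) shows the tab at about (316,269) on the blue jaw, which spans 300–347 × 190–328. The cap is at (482,281). The plate's near edge runs from (288,183) to (577,192). Everything is lined up with the image axes.

```bash
python3 - <<'E'
from h import *
c=np.load('w1c.npy',allow_pickle=True).item()
g=lambda u,v,z:onz('wrist',(u+.5)/1.5625-.5,(v+.5)/1.5625-.5,z,c)
a=g(288,182,.014);b=g(577,190,.014);d=b-a;L=np.linalg.norm(d[:2]);e=d/L;hd=np.degrees(np.arctan2(e[1],e[0]))
n=np.array([e[1],-e[0],0]) # clamp x
org=a+163/244*d+.062*n
print('L',L,'heading',hd,'org',org)
im=cv2.imread('pics/w1.png');h=cv2.cvtColor(im,cv2.COLOR_BGR2HSV)
m=cv2.inRange(h,(100,120,40),(125,255,255))
k,l,s,cc=cv2.connectedComponentsWithStats(m)
for i in range(1,k):
    if s[i,4]>150: print(s[i],cc[i])
loc=lambda P:np.round([(P-org)@n,(P-org)@e],4)
# cap top disk: ellipse guess centre
cap=g(482,283,.121);print('cap wrist',cap,loc(cap))
G=lambda u,v,z:onz('top',180+(u+.5)/6-.5,160+(v+.5)/6-.5,z)
cap2=G(380,260,.121);print('cap top',cap2,loc(cap2))
for q in((300,233),(303,305),(322,305),(328,297),(329,235)):print('tab',q,loc(g(*q,.098)))
for q in((300,190),(347,190),(302,328),(345,328)):print('jaw',q,loc(g(*q,.054)))
t=G(600,190,.098);print('tab top',t,loc(t))
cr=cv2.resize(im[110:220,170:390],(800,400),interpolation=cv2.INTER_CUBIC);cv2.imwrite('pics/w1c.png',cv2.convertScaleAbs(cr,alpha=1.6,beta=20))
E
```

```text
L 0.24181073840201878 heading 111.26183980534039 org [0.53265923 0.07342094 0.014     ]
[ 191  123   30   88 1675] [207.78865672 162.6561194 ]
[ 287  159   43   43 1266] [306.85781991 180.23380727]
[ 412  216   56   52 2241] [439.40294511 241.39491299]
cap wrist [0.53146879 0.0631893  0.121     ] [-0.0048 -0.0091]
cap top [0.52869536 0.06242678 0.121     ] [-0.0077 -0.0088]
tab (300, 233) [-0.0317 -0.1343]
tab (303, 305) [ 0.0202 -0.1336]
tab (322, 305) [ 0.0199 -0.1198]
tab (328, 297) [ 0.0138 -0.1154]
tab (329, 235) [-0.0308 -0.1141]
jaw (300, 190) [-0.0583 -0.143 ]
jaw (347, 190) [-0.059 -0.107]
jaw (302, 328) [ 0.0524 -0.1444]
jaw (345, 328) [ 0.0514 -0.1093]
tab top [ 0.57148893 -0.04842391  0.098     ] [-0.008  -0.1276]
```

View pics/w1c.png

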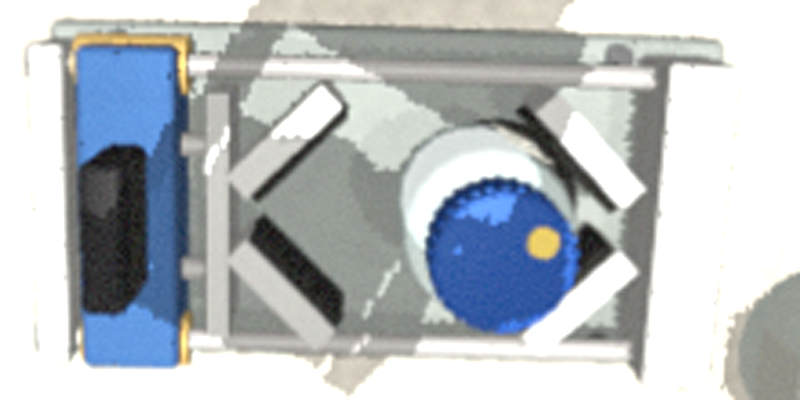

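```bash
cat >> h.py <<'E'
E_=np.array([np.cos(np.radians(111.3)),np.sin(np.radians(111.3)),0]); N_=np.array([E_[1],-E_[0],0])
ORG=np.array([.53266,.07342,0])-.005*N_
def cl(x,y,z): return ORG+x*N_+y*E_+np.array([0,0,z])
def level():
    s,Rm=st(); d=Rm.T@np.array([0,0,-1.]); print('level turn deg',np.round(np.degrees(np.cross([0,0,1],d)),2)); print('tcp in clamp',np.round([(s['eef_pos']-ORG)@N_,(s['eef_pos']-ORG)@E_],4))
E
python3 -c "
from h import *
print(cl(0,0,0))
todo(cl(0,-.127,.2),111.3);level()"
```

```text
[0.52800154 0.07160374 0.        ]
t 2.35 tcp [0.5346 0.016  0.3227] q [-0.15 -0.07  1.8  -0.01  1.43 -2.12] F [ 0.1 -0.3 -0.2] M [ 0.007 -0.025  0.019] op 1.0 tilt [-0.016 -0.011]
heading tool y 112.6 shift tool [-0.0148 -0.0726  0.1228]
az 1.3
level turn deg [-0.23 -1.1   0.  ]
tcp in clamp [-0.0141 -0.0542]
```

>>> apply_moves(moves=[[[0,0,0,-0.2,-1.1,1.3,-1],[-0.008,-0.036,0.0,0,0,0,-1],[-0.007,-0.036,0.03,0,0,0,-1],[0,0,0.04,0,0,0,-1],[0,0,0.04,0,0,0,-1],[0,0,0,0,0,0,-1]]])

```text
time: 2.95
eef_pos: [0.5772, -0.0477, 0.2121]
tcp_rot: [-0.175, 0.984, -0.001, 0.005]
contact_force: [0.3, -0.4, -1.0]
opening: 1.0
```

```bash
python3 -c "
from h import *
todo(cl(0,-.127,.066),111.3);level()
c=ctrl.get_calibration('wrist');np.save('w2c.npy',c,allow_pickle=True);im=snap('wrist','w2.png');print([proj('wrist',cl(0,-.127,z),c) for z in (.083,.098)])
cv2.imwrite('pics/w2b.png',cv2.convertScaleAbs(cv2.resize(im,(768,576)),alpha=1.5,beta=15)[:,:,::-1])"
```

```text
t 2.95 tcp [ 0.5772 -0.0477  0.2121] q [-0.26  0.09  1.84  0.    1.2  -2.18] F [ 0.3 -0.4 -1. ] M [-0.005 -0.009 -0.011] op 1.0 tilt [0.01 0.  ]
heading tool y 110.2 shift tool [0.0039 0.0025 0.146 ]
az -1.1
level turn deg [-0.19  0.56  0.  ]
tcp in clamp [ 0.0024 -0.129 ]
[(np.float64(267.0229037817447), np.float64(175.8731627062474)), (np.float64(267.05071813496426), np.float64(180.6283999926418))]
```

View pics/w2b.png

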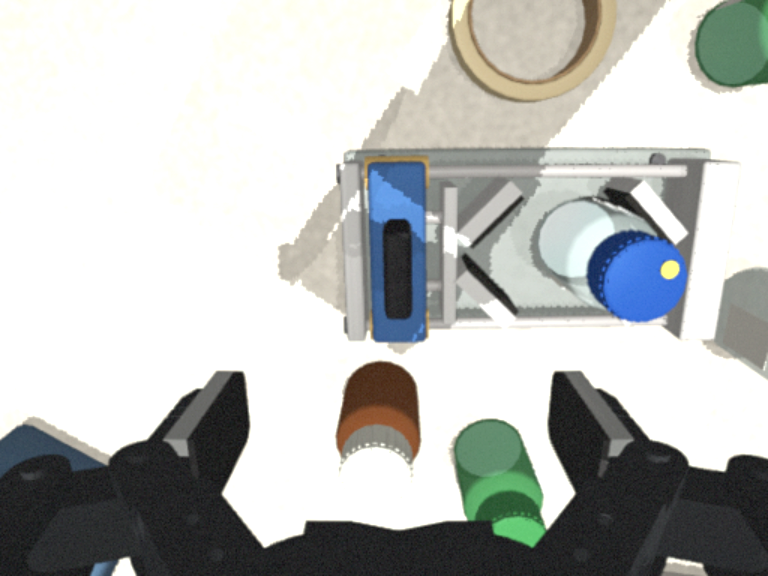

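The tab is in view at (397,268), within about 1 mm of the estimate. The fingers will straddle it, and the amber bottle is clear. Now I descend and pinch.

>>> apply_moves(moves=[[[0.0,0,0,-0.2,0.6,-1.1,-1],[0.003,0.001,0.04,0,0,0,-1],[0,0,0.04,0,0,0,-1],[0,0,0.03,0,0,0,-1],[0,0,0.02,0,0,0,-1],[0,0,0,0,0,0,-1]]])

```text
time: 3.6
eef_pos: [0.5902, -0.0501, 0.1033]
tcp_rot: [-0.186, 0.982, -0.008, 0.017]
contact_force: [-0.2, 0.0, -1.5]
opening: 1.0
```

```bash
python3 -c "
from h import *
todo(cl(0,-.128,.066),111.3);level()"
```

```text
t 3.6 tcp [ 0.5902 -0.0501  0.1033] q [-0.26  0.22  1.9  -0.    0.98 -2.2 ] F [-0.2  0.  -1.5] M [0.004 0.014 0.003] op 1.0 tilt [ 0.037 -0.01 ]
heading tool y 111.4 shift tool [0.0148 0.0088 0.0367]
az 0.1
level turn deg [-1.29  1.76  0.  ]
tcp in clamp [ 0.0137 -0.136 ]
```

>>> apply_moves(moves=[[[0,0,0,-1.3,1.8,0,-1],[0.014,0.008,0,0,0,0,-1],[0,0,0,0,0,0,-1],[0,0,0.012,0,0,0,-1],[0,0,0,0,0,0,-1]]])

```text
time: 4.1
eef_pos: [0.5834, -0.0489, 0.1051]
tcp_rot: [-0.187, 0.982, -0.004, 0.009]
contact_force: [-0.4, -0.1, -1.0]
opening: 1.0
```

```bash
python3 -c "
from h import *
todo(cl(0,-.128,.066),111.3);level()"
```

```text
t 4.1 tcp [ 0.5834 -0.0489  0.1051] q [-0.26  0.22  1.91 -0.    1.   -2.2 ] F [-0.4 -0.1 -1. ] M [0.025 0.038 0.001] op 1.0 tilt [ 0.02  -0.005]
heading tool y 111.5 shift tool [0.0084 0.0049 0.0389]
az 0.2
level turn deg [-0.69  0.93  0.  ]
tcp in clamp [ 0.0078 -0.1324]
```

>>> apply_moves(moves=[[[0.008,0.005,0,-0.7,1,0,-1],[0.004,0.002,0.015,0,0,0,-1],[0,0,0.015,0,0,0,-1]]])

```text
time: 4.4
eef_pos: [0.5718, -0.0474, 0.0768]
tcp_rot: [-0.187, 0.982, -0.001, 0.002]
contact_force: [0.3, 0.4, 0.4]
opening: 0.999
```

```bash
python3 -c "
from h import *
todo(cl(0,-.128,.066),111.3);level()"
```

```text
t 4.4 tcp [ 0.5718 -0.0474  0.0768] q [-0.26  0.24  1.94 -0.    0.96 -2.21] F [0.3 0.4 0.4] M [-0.092 -0.001 -0.036] op 0.999 tilt [ 0.004 -0.002]
heading tool y 111.5 shift tool [-0.0024 -0.0012  0.0108]
az 0.2
level turn deg [-0.19  0.2   0.  ]
tcp in clamp [-0.0024 -0.1268]
```

>>> apply_moves(moves=[[[-0.002,-0.001,0.01,-0.2,0.2,0,-1],[0,0,0.001,0,0,0,1],[0,0,0,0,0,0,1],[0,0,0,0,0,0,1],[0,0,0,0,0,0,1],[0,0,0,0,0,0,1],[0,0,0,0,0,0,1],[0,0,0,0,0,0,1]]], force=40)

```text
time: 5.2
eef_pos: [0.572, -0.0484, 0.06]
tcp_rot: [-0.186, 0.983, 0.001, -0.003]
contact_force: [-0.4, -0.5, -2.4]
opening: 0.16
```

```bash
python3 -c "
from h import *
todo(cl(0,-.128,.066),111.3);level()"
```

```text
t 5.2 tcp [ 0.572  -0.0484  0.06  ] q [-0.26  0.27  1.94 -0.    0.94 -2.2 ] F [-0.4 -0.5 -2.4] M [-0.127 -0.086 -0.199] op 0.16 tilt [-0.007 -0.   ]
heading tool y 111.4 shift tool [-0.0026 -0.0002 -0.0061]
az 0.1
level turn deg [ 0.13 -0.35  0.  ]
tcp in clamp [-0.0026 -0.1278]
```

>>> apply_moves(moves=[[[0,0.01,-0.003,0,0,0,1],[0,0.012,0,0,0,0,1],[0,0.012,0,0,0,0,1],[0,0.01,0,0,0,0,1]]])

```text
time: 5.6
eef_pos: [0.5587, -0.0137, 0.06]
tcp_rot: [-0.185, 0.983, -0.006, 0.0]
contact_force: [5.9, -9.2, -5.2]
opening: 0.158
```

```bash
python3 -c "
from h import *
todo(cl(0,-.075,.063),111.3);level();print(st()[1].T@st()[0]['contact_force'])"
```

```text
t 5.6 tcp [ 0.5587 -0.0137  0.06  ] q [-0.2   0.24  1.98 -0.01  0.92 -2.14] F [ 5.9 -9.2 -5.2] M [-0.318  0.047  0.034] op 0.158 tilt [ 0.003 -0.011]
heading tool y 111.3 shift tool [-0.0024  0.0156 -0.0032]
az 0.0
level turn deg [-0.67 -0.08  0.  ]
tcp in clamp [-0.0024 -0.0906]
[ -2.13500827 -10.62048715   5.30202669]
```

>>> apply_moves(moves=[[[0,0.008,-0.002,0,0,0,1],[0,0.006,0,0,0,0,1]]])

```text
time: 5.8
eef_pos: [0.5545, -0.0027, 0.0601]
tcp_rot: [-0.185, 0.983, -0.008, 0.002]
contact_force: [3.2, -12.1, 2.2]
opening: 0.163
```

```bash
python3 -c "
from h import *
todo(cl(0,-.075,.063),111.3);level();print(st()[1].T@st()[0]['contact_force'])"
```

```text
t 5.8 tcp [ 0.5545 -0.0027  0.0601] q [-0.18  0.23  1.99 -0.02  0.91 -2.11] F [  3.2 -12.1   2.2] M [-0.539  0.311 -0.028] op 0.163 tilt [ 0.007 -0.015]
heading tool y 111.3 shift tool [-0.0024  0.0038 -0.003 ]
az -0.0
level turn deg [-0.94  0.07  0.  ]
tcp in clamp [-0.0024 -0.0789]
[  1.38717363 -12.51344474  -1.95293777]
```

>>> apply_moves(moves=[[[0,0.003,0,0,0,0,1],[0,0.002,0,0,0,0,1]]])

```text
time: 6.0
eef_pos: [0.5541, -0.0017, 0.0601]
tcp_rot: [-0.185, 0.983, -0.011, 0.003]
contact_force: [5.7, -9.9, -5.3]
opening: 0.158
```

```bash
python3 -c "
from h import *
todo(cl(0,-.075,.063),111.3);level();print(st()[1].T@st()[0]['contact_force'])"
```

```text
t 6.0 tcp [ 0.5541 -0.0017  0.0601] q [-0.18  0.22  2.   -0.02  0.91 -2.11] F [ 5.7 -9.9 -5.3] M [-0.031  0.091  0.014] op 0.158 tilt [ 0.01 -0.02]
heading tool y 111.3 shift tool [-0.0024  0.0027 -0.0029]
az 0.0
level turn deg [-1.31  0.12  0.  ]
tcp in clamp [-0.0023 -0.0778]
[ -1.72059661 -11.20605052   5.53751935]
```

>>> apply_moves(moves=[[[0,0.006,0,-1,0,0,1],[0,0.006,0,-0.5,0,0,1]]])

```text
time: 6.2
eef_pos: [0.5529, 0.0017, 0.0601]
tcp_rot: [-0.186, 0.982, -0.006, 0.003]
contact_force: [9.6, -25.4, -11.7]
opening: 0.16
```

```bash
python3 -c "
from h import *
todo(cl(0,-.075,.063),111.3);level();print(st()[1].T@st()[0]['contact_force'])"
```

```text
t 6.2 tcp [0.5529 0.0017 0.0601] q [-0.18  0.22  2.   -0.01  0.91 -2.12] F [  9.6 -25.4 -11.7] M [-2.915 -0.62  -0.224] op 0.16 tilt [ 0.009 -0.01 ]
heading tool y 111.5 shift tool [-0.0022 -0.0009 -0.0029]
az 0.2
level turn deg [-0.74  0.25  0.  ]
tcp in clamp [-0.0022 -0.0742]
[  0.40827352 -27.0194408   12.00017485]
```

>>> apply_moves(moves=[[[0,0,0,0,0,0,1],[0,0,0,0,0,0,1]]])

```text
time: 6.4
eef_pos: [0.5531, 0.0009, 0.06]
tcp_rot: [-0.184, 0.983, -0.005, 0.003]
contact_force: [2.5, 0.3, -1.9]
opening: 0.157
```

```bash
python3 -c "
from h import *
todo(cl(0,-.075,.063),111.3);level();print(st()[1].T@st()[0]['contact_force'])
im=snap('wrist','w3.png')
c=snap('side','s3.png')[150:240,200:310]
cv2.imwrite('pics/w3b.png',np.hstack([cv2.convertScaleAbs(cv2.resize(im[60:340,100:500],(500,350)),alpha=1.4,beta=10),cv2.resize(c,(300,350))])[:,:,::-1])"
```

```text
t 6.4 tcp [0.5531 0.0009 0.06  ] q [-0.18  0.22  2.   -0.01  0.91 -2.12] F [ 2.5  0.3 -1.9] M [ 0.681  0.19  -0.028] op 0.157 tilt [ 0.008 -0.008]
heading tool y 111.2 shift tool [-0.0023 -0.0001 -0.003 ]
az -0.1
level turn deg [-0.59  0.27  0.  ]
tcp in clamp [-0.0023 -0.075 ]
[-2.38392214 -0.6090118   1.94570931]
```

View pics/w3b.png

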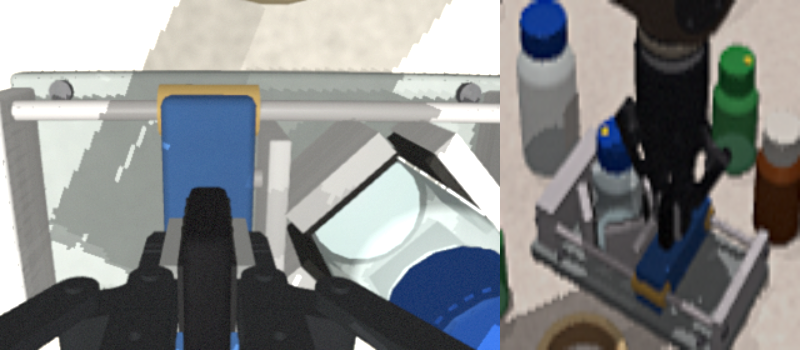

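The side view (right) and the wrist view (left) show the bottle caught between both vees. The spring gap has shrunk to about 4 mm and the tab is 75 mm from home. I release only part way, to stay clear of the bottle, and rise.

>>> apply_moves(moves=[[[0,0,0,0,0,0,0.35],[0,0,0,0,0,0,0.35],[0,0,0,0,0,0,0.35],[0,0,-0.02,0,0,0,0.35],[0,0,-0.04,0,0,0,0.35],[0,0,-0.04,0,0,0,0.3],[0,0,-0.04,0,0,0,-1],[0,0,-0.03,0,0,0,-1],[0,0,-0.02,0,0,0,-1]]])

```text
time: 7.4
eef_pos: [0.5484, 0.0058, 0.2548]
tcp_rot: [-0.189, 0.982, -0.006, -0.0]
contact_force: [0.3, 0.8, 0.3]
opening: 0.849
```

```bash
python3 -c "
from h import *
todo(cl(0,0,.2),111.3);level()"
```

```text
t 7.4 tcp [0.5484 0.0058 0.2548] q [-0.17 -0.01  1.87 -0.01  1.29 -2.12] F [0.3 0.8 0.3] M [-0.066 -0.009  0.011] op 0.849 tilt [ 0.002 -0.011]
heading tool y 111.8 shift tool [-0.0056  0.0692  0.054 ]
az 0.5
level turn deg [-0.62 -0.15  0.  ]
tcp in clamp [-0.0049 -0.0687]
```

>>> apply_moves(moves=[[[0,0.035,0,-0.6,0,0.5,-1],[-0.003,0.03,0.01,0,0,0,-1],[0,0.005,0,0,0,0,-1]]])

```text
time: 7.7
eef_pos: [0.528, 0.073, 0.2521]
tcp_rot: [-0.184, 0.983, -0.003, 0.006]
contact_force: [-0.4, -0.1, -0.4]
opening: 1.001
```

```bash
cat >> h.py <<'E'
def caploc(n,im,c,z=.1215,seed=None):
    h=cv2.cvtColor(im,cv2.COLOR_RGB2HSV); m=cv2.inRange(h,(100,120,40),(125,255,255))
    k,l,s,cc=cv2.connectedComponentsWithStats(m)
    u0=proj(n,cl(0,0,z),c); best=None
    for i in range(1,k):
        if s[i,4]>60: print(s[i],np.round(cc[i],1))
    print('expect',np.round(u0,1))
    return m
E
python3 -c "
from h import *
todo(cl(0,0,.2),111.3);level()
c=ctrl.get_calibration('wrist');np.save('w4c.npy',c,allow_pickle=True);im=snap('wrist','w4.png');caploc('wrist',im,c)
c2=ctrl.get_calibration('top');im2=snap('top','t4.png');caploc('top',im2,c2)
cv2.imwrite('pics/w4b.png',cv2.convertScaleAbs(cv2.resize(im,(768,576)),alpha=1.4,beta=10)[:,:,::-1])"
```

```text
t 7.7 tcp [0.528  0.073  0.2521] q [-0.05 -0.05  1.91 -0.    1.27 -1.99] F [-0.4 -0.1 -0.4] M [ 0.005 -0.016  0.024] op 1.001 tilt [ 0.012 -0.003]
heading tool y 111.2 shift tool [ 0.001  -0.0009  0.0521]
az -0.1
level turn deg [-0.44  0.58  0.  ]
tcp in clamp [0.0005 0.0013]
[ 174  109   39  105 2408] [196.5 155.9]
[ 238  152   52   53 1951] [262.6 178.7]
[ 388  217   70   67 3175] [424.2 247.3]
expect [263.8 177.6]
[    0    21   512    51 20136] [256.6  43.1]
[317  73  44  51 885] [337.9  96.4]
[256 188  17  29 208] [264.2 203.7]
[183 191  18  18 247] [191.1 199.8]
[233 199  14   8  64] [241.3 202.9]
[448 216  15  14 155] [455.1 222.7]
[479 241  16  14 159] [486.4 247.3]
[453 265  16  13 161] [460.8 271.2]
[482 264  14  13 150] [488.8 270. ]
expect [239.9 203. ]
```

View pics/w4b.png

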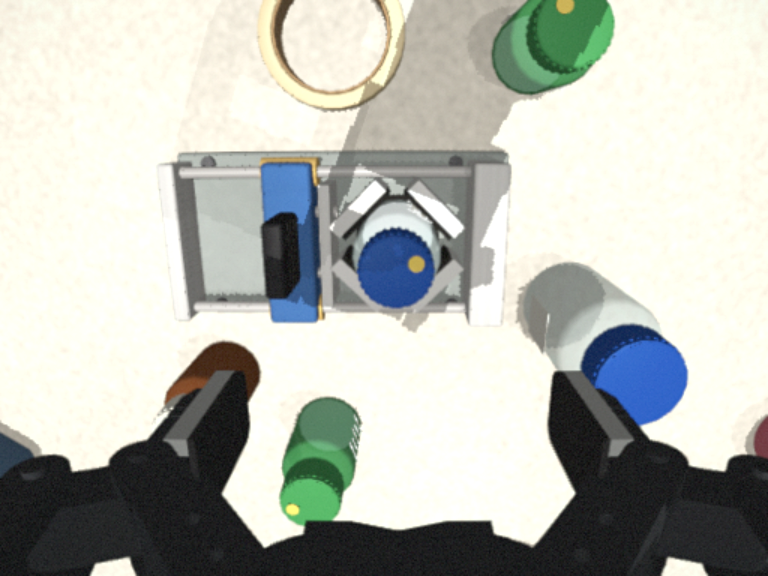

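The cap's centre at px (264,178.7) matches the predicted home position (263.8,177.6), so the bottle is home. Sticker at (417,264). Descending onto the cap.

>>> apply_moves(moves=[[[0,0,0.02,-0.4,0.6,0,-1],[0,0,0.035,0,0,0,-1],[0,0,0.03,0,0,0,-1],[0,0,0.02,0,0.5,0,-1]]])

```text
time: 8.2
eef_pos: [0.5332, 0.0677, 0.146]
tcp_rot: [-0.183, 0.983, -0.004, -0.0]
contact_force: [0.3, 0.2, 0.2]
opening: 1.002
```

```bash
python3 -c "
from h import *
todo(cl(0.001,0,.088),111.3);level()"
```

```text
t 8.2 tcp [0.5332 0.0677 0.146 ] q [-0.06  0.07  1.99 -0.01  1.08 -1.99] F [0.3 0.2 0.2] M [ 0.019 -0.033 -0.011] op 1.002 tilt [ 0.001 -0.007]
heading tool y 111.1 shift tool [0.0023 0.0059 0.058 ]
az -0.2
level turn deg [-0.39 -0.1   0.  ]
tcp in clamp [ 0.0034 -0.0055]
```

>>> apply_moves(moves=[[[0.002,0.006,0.015,-0.4,0,-0.2,-1],[0.002,0.003,0.02,-0.2,0.2,0,-1],[0,0.001,0.015,0,0.2,0,-1]]])

```text
time: 8.5
eef_pos: [0.5232, 0.0736, 0.0885]
tcp_rot: [-0.183, 0.983, 0.002, -0.009]
contact_force: [-0.2, -0.1, -0.2]
opening: 1.0
```

```bash
python3 -c "
from h import *
todo(cl(0.001,0,.088),111.3);level()"
```

```text
t 8.5 tcp [0.5232 0.0736 0.0885] q [-0.05  0.14  2.03  0.    0.99 -1.99] F [-0.2 -0.1 -0.2] M [-0.002 -0.014  0.039] op 1.0 tilt [-0.018  0.001]
heading tool y 111.1 shift tool [-0.0048 -0.0036  0.0004]
az -0.2
level turn deg [ 0.42 -0.92  0.  ]
tcp in clamp [-0.0038  0.0036]
```

>>> apply_moves(moves=[[[-0.004,-0.003,0,0.4,-0.9,0,-1],[-0.001,-0.001,0,0.1,-0.2,0,-1]]])

```text
time: 8.7
eef_pos: [0.5279, 0.0711, 0.0851]
tcp_rot: [-0.183, 0.983, 0.0, -0.0]
contact_force: [0.1, -0.5, 0.7]
opening: 0.997
```

```bash
python3 -c "
from h import *
todo(cl(0.001,0,.088),111.3);level()"
```

```text
t 8.7 tcp [0.5279 0.0711 0.0851] q [-0.06  0.15  2.03  0.    0.96 -2.  ] F [ 0.1 -0.5  0.7] M [ 0.045  0.018 -0.041] op 0.997 tilt [-0.001  0.   ]
heading tool y 111.1 shift tool [-0.0012  0.0004 -0.0029]
az -0.2
level turn deg [ 0.02 -0.04  0.  ]
tcp in clamp [-0.0002 -0.0004]
```

>>> apply_moves(moves=[[[-0.001,0,-0.003,0,0,0,1],[0,0,0,0,0,0,1],[0,0,0,0,0,0,1],[0,0,0,0,0,0,1],[0,0,0,0,0,0,1],[0,0,0,0,0,0,1]]], force=30)

```text
time: 9.3
eef_pos: [0.5314, 0.0712, 0.0917]
tcp_rot: [-0.183, 0.983, -0.001, 0.003]
contact_force: [0.7, -0.7, -1.6]
opening: 0.482
```

```bash
python3 -c "
from h import *
todo(cl(0.001,0,.088),111.3);level()"
```

```text
t 9.3 tcp [0.5314 0.0712 0.0917] q [-0.06  0.14  2.02  0.    0.97 -1.99] F [ 0.7 -0.7 -1.6] M [-0.022 -0.08  -0.028] op 0.482 tilt [ 0.006 -0.   ]
heading tool y 111.1 shift tool [0.0021 0.0016 0.0037]
az -0.2
level turn deg [-0.14  0.32  0.  ]
tcp in clamp [ 0.003  -0.0016]
```

Gripped at 41 mm opening, but the TCP sits about 2 mm off the axis along the pads. I ease open slightly, re-centre and close again.

>>> apply_moves(moves=[[[0,0,0,0,0,0,-0.25],[0,0,0,0,0,0,-0.25],[0.003,0.002,0.003,-0.1,0.3,0,-0.25],[0.001,0.001,0.001,0,0,0,-0.25]]])

```text
time: 9.7
eef_pos: [0.5273, 0.0725, 0.0886]
tcp_rot: [-0.183, 0.983, -0.001, 0.001]
contact_force: [-0.4, -0.5, -1.1]
opening: 0.628
```

```bash
python3 -c "
from h import *
todo(cl(0.001,0,.088),111.3);level()"
```

```text
t 9.7 tcp [0.5273 0.0725 0.0886] q [-0.05  0.14  2.03 -0.    0.97 -1.99] F [-0.4 -0.5 -1.1] M [ 0.011 -0.002 -0.052] op 0.628 tilt [ 0.002 -0.001]
heading tool y 111.1 shift tool [-0.0013 -0.0011  0.0006]
az -0.2
level turn deg [-0.09  0.11  0.  ]
tcp in clamp [-0.0003  0.0011]
```

>>> apply_moves(moves=[[[-0.001,-0.001,0,0,0,0,1],[0,0,0,0,0,0,1],[0,0,0,0,0,0,1],[0,0,0,0,0,0,1]]])

```text
time: 10.1
eef_pos: [0.5291, 0.0705, 0.0893]
tcp_rot: [-0.183, 0.983, -0.003, 0.001]
contact_force: [-0.5, -0.9, 0.4]
opening: 0.479
```

```bash
python3 -c "
from h import *
todo(cl(0.001,0,.088),111.3);level()"
```

```text
t 10.1 tcp [0.5291 0.0705 0.0893] q [-0.06  0.14  2.03 -0.01  0.97 -1.99] F [-0.5 -0.9  0.4] M [-0.021  0.121 -0.052] op 0.479 tilt [ 0.003 -0.005]
heading tool y 111.1 shift tool [-0.0004  0.0014  0.0013]
az -0.2
level turn deg [-0.31  0.08  0.  ]
tcp in clamp [ 0.0006 -0.0014]
```

>>> apply_moves(moves=[[[0,0,0,0,0,8,1],[0,0,0,0,0,8,1],[0,0,0,0,0,8,1],[0,0,0,0,0,8,1],[0,0,0,0,0,8,1]]])

```text
time: 10.6
eef_pos: [0.529, 0.0719, 0.0889]
tcp_rot: [0.177, 0.984, -0.001, 0.002]
contact_force: [0.6, 0.3, -0.2]
opening: 0.477
```

```bash
python3 -c "
from h import *
todo(cl(0.001,0,.089),111.3);level()"
```

```text
t 10.6 tcp [0.529  0.0719 0.0889] q [-0.05  0.14  2.03 -0.    0.97 -1.27] F [ 0.6  0.3 -0.2] M [-0.062 -0.01   0.023] op 0.477 tilt [ 0.004 -0.002]
heading tool y 69.7 shift tool [ 0.0001  0.0001 -0.0001]
az -41.6
level turn deg [-0.06  0.25  0.  ]
tcp in clamp [ 0.001  -0.0001]
```

Turned 41° cleanly, torque still low. Continuing in short batches.

>>> apply_moves(moves=[[[0,0,0,0,0,8,1],[0,0,0,0,0,8,1],[0,0,0,0,0,8,1]]])

```text
time: 10.9
eef_pos: [0.5294, 0.0726, 0.0886]
tcp_rot: [0.385, 0.923, 0.0, 0.003]
contact_force: [0.8, 0.1, -0.4]
opening: 0.48
```

```bash
python3 -c "
from h import *
todo(cl(0.001,0,.089),111.3);level()"
```

```text
t 10.9 tcp [0.5294 0.0726 0.0886] q [-0.05  0.14  2.03 -0.    0.96 -0.83] F [ 0.8  0.1 -0.4] M [-0.057 -0.013  0.063] op 0.48 tilt [ 0.005 -0.002]
heading tool y 44.7 shift tool [-0.0002 -0.0008 -0.0004]
az -66.6
level turn deg [ 0.14  0.28 -0.  ]
tcp in clamp [0.0016 0.0005]
```

>>> apply_moves(moves=[[[0,0,0,0,0,8,1],[0,0,0,0,0,8,1],[0,0,0,0,0,8,1]]])

```text
time: 11.2
eef_pos: [0.5301, 0.0731, 0.0883]
tcp_rot: [0.575, 0.818, 0.002, 0.003]
contact_force: [0.2, -0.0, -0.2]
opening: 0.481
```

```bash
python3 -c "
from h import *
todo(cl(0.001,0,.089),111.3);level()"
```

```text
t 11.2 tcp [0.5301 0.0731 0.0883] q [-0.05  0.14  2.03 -0.    0.96 -0.4 ] F [ 0.2 -0.  -0.2] M [-0.087  0.018  0.036] op 0.481 tilt [ 0.007 -0.002]
heading tool y 19.8 shift tool [-0.0007 -0.0014 -0.0007]
az 88.5
level turn deg [ 0.37  0.23 -0.  ]
tcp in clamp [0.0025 0.0007]
```

>>> apply_moves(moves=[[[-0.001,-0.001,0,0.2,0.1,8,1],[0,-0.001,0,0,0,8,1],[0,0,0,0,0,8,1]]])

```text
time: 11.5
eef_pos: [0.5307, 0.0731, 0.0882]
tcp_rot: [0.739, 0.674, 0.005, 0.003]
contact_force: [0.6, -1.6, -0.2]
opening: 0.483
```

```bash
python3 -c "
from h import *
todo(cl(0.001,0,.089),111.3);level()"
```

```text
t 11.5 tcp [0.5307 0.0731 0.0882] q [-0.05  0.14  2.03  0.    0.96  0.04] F [ 0.6 -1.6 -0.2] M [-0.178  0.108  0.023] op 0.483 tilt [0.011 0.002]
heading tool y -5.2 shift tool [-0.0013 -0.0017 -0.0008]
az 63.5
level turn deg [ 0.6  -0.16  0.  ]
tcp in clamp [0.0031 0.0004]
```

>>> apply_moves(moves=[[[0,0,0,0,0,8,1],[0,0,0,0,0,8,1]]])

```text
time: 11.7
eef_pos: [0.5313, 0.0729, 0.088]
tcp_rot: [0.828, 0.56, 0.005, 0.003]
contact_force: [1.0, -1.1, -0.1]
opening: 0.48
```

```bash
python3 -c "
from h import *
todo(cl(0.001,0,.089),111.3);level()"
```

```text
t 11.7 tcp [0.5313 0.0729 0.088 ] q [-0.05  0.14  2.03  0.    0.96  0.33] F [ 1.  -1.1 -0.1] M [-0.094  0.035  0.038] op 0.48 tilt [0.012 0.001]
heading tool y -21.9 shift tool [-0.0018 -0.0018 -0.001 ]
az 46.8
level turn deg [ 0.62 -0.32  0.  ]
tcp in clamp [0.0035 0.0001]
```

>>> apply_moves(moves=[[[-0.001,-0.001,0,0.5,-0.2,8,1],[0,0,0,0,0,8,1]]])

```text
time: 11.9
eef_pos: [0.5319, 0.0727, 0.0879]
tcp_rot: [0.901, 0.434, 0.004, 0.001]
contact_force: [0.8, -0.4, -1.8]
opening: 0.478
```

```bash
python3 -c "
from h import *
todo(cl(0.001,0,.089),111.3);level()"
```

```text
t 11.9 tcp [0.5319 0.0727 0.0879] q [-0.05  0.15  2.03  0.    0.96  0.62] F [ 0.8 -0.4 -1.8] M [0.057 0.008 0.229] op 0.478 tilt [0.009 0.002]
heading tool y -38.5 shift tool [-0.0024 -0.0018 -0.0011]
az 30.2
level turn deg [ 0.3  -0.42  0.  ]
tcp in clamp [ 0.004  -0.0004]
```

>>> apply_moves(moves=[[[0,0,0,0,0,8,1],[0,0,0,0,0,8,1]]])

```text
time: 12.1
eef_pos: [0.5325, 0.0726, 0.0877]
tcp_rot: [0.954, 0.3, 0.005, 0.001]
contact_force: [0.1, -2.5, 0.8]
opening: 0.487
```

```bash
python3 -c "
from h import *
todo(cl(0.001,0,.089),111.3);level()"
```

```text
t 12.1 tcp [0.5325 0.0726 0.0877] q [-0.05  0.15  2.03  0.    0.96  0.9 ] F [ 0.1 -2.5  0.8] M [-0.147  0.075  0.28 ] op 0.487 tilt [0.01  0.001]
heading tool y -55.0 shift tool [-0.0032 -0.0015 -0.0013]
az 13.7
level turn deg [ 0.28 -0.52  0.  ]
tcp in clamp [ 0.0045 -0.0007]
```

Torque rose from 0.04 to 0.28 N m at about 140–150° of turn and has stayed there, so the cap is bottomed. Two more light rows will hold it on the stop for the dwell time, and I correct the small sideways drift.

>>> apply_moves(moves=[[[-0.003,-0.001,0,0,0,4,1],[-0.002,-0.001,0,0,0,4,1],[-0.002,0,0,0,0,3,1]]])

```text
time: 12.4
eef_pos: [0.5309, 0.0709, 0.0887]
tcp_rot: [0.979, 0.205, 0.013, 0.002]
contact_force: [4.2, 3.2, -3.4]
opening: 0.483
```

```bash
python3 -c "
from h import *
todo(cl(0.001,0,.089),111.3);level()
c=ctrl.get_calibration('wrist');im=snap('wrist','w5.png')
print(proj('wrist',cl(0,0,.119),c))
c2=ctrl.get_calibration('side');im2=snap('side','s5.png');print(proj('side',cl(0,0,.119),c2))
cv2.imwrite('pics/w5b.png',np.hstack([cv2.convertScaleAbs(cv2.resize(im[40:320,130:450],(480,420)),alpha=1.5,beta=10),cv2.resize(im2[150:240,200:280],(320,420),interpolation=2)])[:,:,::-1])"
```

```text
t 12.4 tcp [0.5309 0.0709 0.0887] q [-0.06  0.13  2.04  0.    0.94  1.1 ] F [ 4.2  3.2 -3.4] M [ 0.593 -0.581  0.334] op 0.483 tilt [0.027 0.001]
heading tool y -66.4 shift tool [-0.0014 -0.0018 -0.0003]
az 2.3
level turn deg [ 0.55 -1.44  0.  ]
tcp in clamp [ 0.0025 -0.0017]
(np.float64(263.5517105881527), np.float64(295.55493772429475))
(np.float64(241.7395134026283), np.float64(184.3980856743375))
```

View pics/w5b.png

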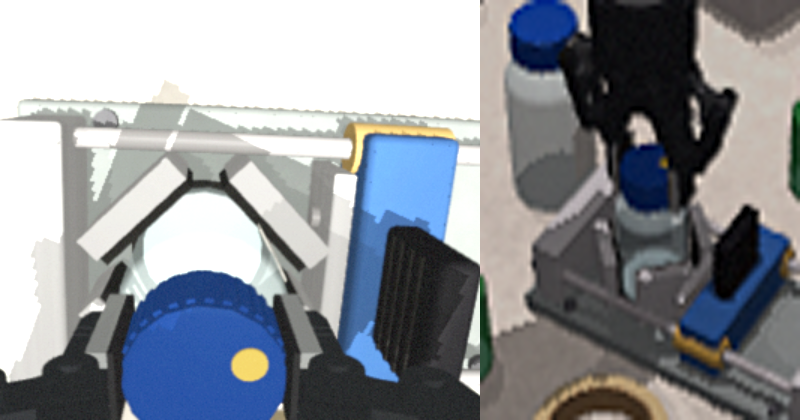

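The wrist view shows the cap between the pads with the sticker at (249,365), still on the +y-finger side as at the grasp, so there was no finger slip. The bottle is nested in both vees. Backing off a quarter turn now, from heading −66.4° to about +25°.

>>> apply_moves(moves=[[[0,0,0,0.4,-1.2,-8,1],[0,0,0,0,-0.3,-8,1],[0,0,0,0,0,-8,1],[0,0,0,0,0,-8,1],[0,0,0,0,0,-8,1]]])

```text
time: 13.0
eef_pos: [0.5315, 0.0731, 0.0886]
tcp_rot: [0.842, 0.54, 0.0, 0.001]
contact_force: [-1.2, -1.2, 2.5]
opening: 0.483
```

```bash
python3 -c "
from h import *
todo(cl(0.001,0,.089),25);level()"
```

```text
t 13.0 tcp [0.5315 0.0731 0.0886] q [-0.05  0.15  2.02 -0.    0.97  0.38] F [-1.2 -1.2  2.5] M [-0.064  0.119 -0.003] op 0.483 tilt [ 0.001 -0.001]
heading tool y -24.6 shift tool [-0.0021 -0.0019 -0.0004]
az -49.6
level turn deg [ 0.06  0.02 -0.  ]
tcp in clamp [0.0038 0.0001]
```

>>> apply_moves(moves=[[[0,0,0,0,0,-8,1],[0,0,0,0,0,-8,1],[0,0,0,0,0,-8,1],[0,0,0,0,0,-8,1],[0,0,0,0,0,-8,1]]])

```text
time: 13.5
eef_pos: [0.5301, 0.0732, 0.0891]
tcp_rot: [0.592, 0.806, -0.002, -0.001]
contact_force: [-1.1, -0.7, 1.5]
opening: 0.479
```

```bash
python3 -c "
from h import *
todo(cl(0.001,0,.089),25);level()"
```

```text
t 13.5 tcp [0.5301 0.0732 0.0891] q [-0.05  0.15  2.02 -0.    0.98 -0.35] F [-1.1 -0.7  1.5] M [-0.215  0.075 -0.106] op 0.479 tilt [-0.005 -0.002]
heading tool y 17.4 shift tool [-0.0008 -0.0015  0.0001]
az -7.6
level turn deg [-0.28  0.01  0.  ]
tcp in clamp [0.0025 0.0007]
```

>>> apply_moves(moves=[[[0,0,0,0,0,-7,1],[0,0,0,0,0,0,1],[0,0,0,0,0,0,1],[0,0,0,0,0,0,1],[0,0,0,0,0,0,1]]])

```text
time: 14.0
eef_pos: [0.5298, 0.0731, 0.0892]
tcp_rot: [0.54, 0.841, -0.003, -0.002]
contact_force: [-0.1, -0.7, -0.2]
opening: 0.482
```

```bash
python3 -c "
from h import *
todo(cl(0.001,0,.089),25);level()
im=snap('wrist','w6.png');im2=snap('side','s6.png')
cv2.imwrite('pics/w6b.png',np.hstack([cv2.convertScaleAbs(cv2.resize(im[40:320,130:450],(480,420)),alpha=1.5,beta=10),cv2.resize(im2[150:240,200:280],(320,420),interpolation=2)])[:,:,::-1])
todo(cl(0.001,0,.089),25)"
```

```text
t 14.0 tcp [0.5298 0.0731 0.0892] q [-0.05  0.15  2.02 -0.    0.98 -0.48] F [-0.1 -0.7 -0.2] M [-0.077 -0.055  0.061] op 0.482 tilt [-0.006 -0.002]
heading tool y 24.6 shift tool [-0.0006 -0.0013  0.0002]
az -0.4
level turn deg [-0.35 -0.01  0.  ]
tcp in clamp [0.0022 0.0007]
t 14.1 tcp [0.5298 0.0731 0.0892] q [-0.05  0.15  2.02 -0.    0.98 -0.48] F [-0.3 -1.   0.2] M [-0.032 -0.1    0.034] op 0.481 tilt [-0.006 -0.002]
heading tool y 24.6 shift tool [-0.0006 -0.0013  0.0002]
az -0.4
```

View pics/w6b.png

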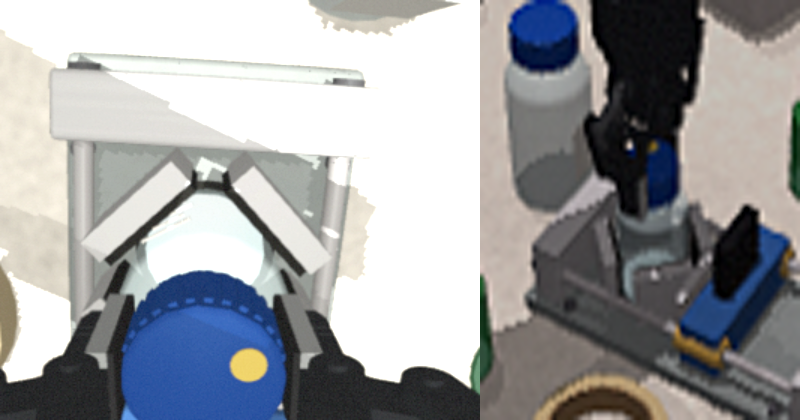

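The sticker is at (249,365), unchanged in the tool frame, so the cap followed the full 91° back. The bottle is upright and seated in the vees, and forces are near zero. Handing in.

```bash
python3 -c "
from plant import ctrl
print(ctrl.sign_off())"
```

```text
the job is handed in; nothing more can be done
None
```

The job is handed in at about 14 s of robot time. I slid the jaw up by its tab until the bottle was gripped, screwed the cap clockwise onto its stop, and backed it off a quarter turn. The fingers are still closed on the cap at 30 N.

- **Bottle grip:** The jaw travelled about 53 mm, and its tab ended 75 mm from the home position, with the springs about 4 mm compressed in the picture. The bottle looked home to about 1 mm when I checked it before turning the cap. The last pictures show it upright between both vees.
- **Bottoming out:** The turning torque jumped from about 0.04 to about 0.3 N m at roughly 140–150° of turn and stayed there. I then turned about 30° further, and the bottle itself must have turned in the clamp over that stretch, because the sticker had not moved between the fingers.
- **Back-off:** The tool turned back 91.0°, with the sticker unchanged in the wrist view at both ends. The cap should therefore be about 90° off its stop, perhaps a few degrees less if the clamp's rubber faces had twisted.
- **Not exact or not measured:** The tool drifted up to about 4 mm sideways while turning the cap, with only a few newtons of side force, and finished about 1.4 mm from the cap's estimated axis. I could not read the pad force or the cap angle directly. I saw no other item disturbed, but the last pictures were crops around the clamp.

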